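Bring a nozzle under the gauge and wind the gauge down one turn

TASK

Using the fingertips, push the loading slide of the gauge stand fully home, so that the nozzle stands under the gauge's plunger; then push the handwheel on top of the stand round by its upright handle, clockwise seen from above, through exactly one full turn, so that the handle stops where it began and the plunger has gone down into the nozzle. Do not take the handle or the slide's post between the fingers, do not touch the gauge head, and leave the other things on the bench where they are.

Things in the scene. Friction and masses are not known exactly. Their poses are not given: they have to be found in the camera images.
- stand: Fixed steel gauge stand with a screw. Origin: on the vertical axis of the handwheel and its screw, at bench height. x points from the gauge (-x side) to the columns, y along the slide, z up. Base plate x -145 to +60, y -180 to +90, 20 mm thick; slide bed to 40 mm high at x -130 to -60; two 22 mm columns at x +20, y +/-42 mm carry a top plate under the wheel.
- handwheel (a joint): Angle of the wheel (rad), growing clockwise seen from above; a turn is 6.283. Turns freely both ways without detents, drags with 0.25 N m (4 N at the handle), stays where left; each clockwise turn lowers the gauge head 8 mm. At value a the handle lies at 60 mm * (-cos a, sin a) in the stand's x, y. Bare aluminium, 3 spokes, 136 mm across, rim top 253 mm and hub top 267 mm above the bench.
- handle_mid (a point): Middle of the wheel's handle, 290 mm above the bench, on the handle's axis 60 mm from the wheel's axis. It moves with the wheel.
- handle: The wheel's handle: upright black plastic grip, spinning freely on its pin, standing on the rim at the end of a spoke. Round, 20 mm diameter over the middle (16 mm at the foot, 12 mm at the top), 62 mm tall, from height 254 to 316 mm. Origin: centre of its lower end. Nothing else of the stand is higher than 267 mm.
- slide: Steel loading slide on the bed at the stand's -x side, carrying the nozzle block and, at its outer end, the post. Origin: under the nozzle's axis, 35 mm above the bench. In the stand's frame its y is 0 when fully home against its stop (x -95 mm always) and -60 mm fully out; it starts 28 to 55 mm out. It drags with about 1.5 N and stays where it is left.
- slide_post (a point): Upright post on the slide's outer end, for pushing it home (towards the stand's +y): 12 mm steel pin with a round black cap of 22 mm diameter, the cap from 69 to 95 mm above the bench. This point: middle of the cap, on its axis, height 82 mm. Home it is at x -95, y -118 mm in the stand's frame. The slide plate, 46 mm wide, top at 47 mm, reaches 20 mm farther out beyond it.
- nozzle_mouth (a point): Centre of the mouth of the nozzle, the upright steel tube (17 mm diameter, bore 9 mm) that stands in a dark block on the slide; height 95 mm, fixed to the slide.
- gauge_head: Carriage on the columns with an arm and a round black digital gauge (58 mm diameter, 24 mm thick, centre 95 mm from the wheel's axis on the stand's -x side), top at most 214 mm above the bench; its clamp screw reaches 45 mm, the carriage 59 mm towards -y. Origin: on the wheel's axis, at bench height when the wheel is at 0. Not to be touched.
- plunger_tip (a point): Lower end of the gauge's thin plunger, 95 mm out from the wheel's axis on the stand's -x side; 102 mm above the bench when the wheel is at 0 and 8 mm lower per clockwise turn. It starts 1 to 7 mm above the nozzle's mouth.
- cap_nut: Dark steel nut, a standing tube of 25 mm diameter and 34 mm height, on the stand's base plate beside the slide bed. Origin: centre of the underside. Bystander.
- spare_nozzle: Spare steel nozzle standing on the base plate, 17 mm diameter, 59 mm tall. Origin: centre of the underside. Bystander.
- injector: Steel injector 170 mm long, 29 mm thick, lying on the bench on the stand's -y side. Origin: under its middle. Bystander.
- driver: Screwdriver 190 mm long lying on the bench on the stand's +y side. Bystander.
- spanner: Steel spanner 170 mm long lying on the bench in front of the stand. Bystander.
- jar: Small closed jar, 58 mm diameter, 65 mm tall, behind the stand. Origin: centre of the underside. Bystander.
- tray: Grey two-part tray, 100 by 75 by 28 mm, behind the stand. Origin: centre of the underside. Bystander.

How it is judged:
By the outcome, as a careful person would: the job done as asked, in the order asked, and still so for the second after the job is handed in, with the robot touching nothing.
It also fails if it takes over 64 s, if anything falls off the work surface, if the arm or the gripper's body presses on something with over 40 N, if the wrist force passes 120 N, or if a joint passes its speed limit or range.

ROBOT

A 7-joint arm with a two-finger parallel gripper is mounted at the origin on the work surface. World frame = base frame: x ahead of the robot, y to its left, z up, the work surface at z = 0. Lengths are in m, angles in rad, forces in N, time in s.
With the tool pointing down it reaches from about 0.375 to 0.925 m from the base axis. Payload 3.1 kg.
Tool frame: the origin (TCP) lies between the finger pads; the fingertips stand 19 mm ahead of it and the grasp point (between the pads) is the TCP; z points along the fingers, y is the line along which they close (so a half turn about z gives the same grasp; the last joint's range is limited). The gripper opens to 85 mm and grips with 20 to 120 N. Pads are 22 mm wide; open, the fingers measure 114 mm over their backs; the gripper's body (76 mm by 85 mm) begins 54 mm behind the grasp point. The pads swing forward as they close: fully open they stand 13 mm farther back than shut.
Start: joints at [1.198, 0.383, 0.044, 1.598, -0.018, 1.161, -0.05], TCP at [0.176, -0.626, 0.25] pointing down, gripper open.
Joint ranges: [-2.61, 2.61], [-0.41, 2.15], [-1.48, 1.57], [0, 2.5], [-1.57, 4.71], [0.05, 1.97], [-2.85, 2.85]. Speed limits (rad/s): [2.79, 2.79, 3.14, 3.14, 3.14, 3.14, 3.14].

INTERFACE

Orientations are given as a unit quaternion [x, y, z, w].
In Python, from bench import move_ptp, movel, move_j, move_gripper, pause, inverse_kinematics, read_camera, camera_params, MotionError, sign_off, look_for, tip_of, read_time_s, read_qpos, read_joint_vel, read_effort, read_eef_pos, read_tcp_rot, read_ft_force, read_ft_torque, read_finger_gap, read_grasp_force gives the robot as it stands. Calls block until the motion is done:
- move_ptp(position, orientation): joint-space move of the TCP to a pose.
- movel(position, orientation=None, speed=0.15): straight line of the TCP; orientation=None keeps the orientation; speed is the mean speed in m/s.
- move_j(angles): joint-space move.
- move_gripper(opening, effort=None): finger opening in m; effort is the grip in N (None keeps the last); returns when the fingers have stopped.
- pause(seconds).
- inverse_kinematics(position, orientation): joint angles nearest the present ones, or None.
- read_camera(name): name is "side" or "top" or "wrist"; returns the picture (420x560x3 uint8, red, green, blue); there is no depth.
- camera_params(name): a dict with "K" (3x3 intrinsics, pixels), "camera_from_world" (4x4, takes a point from world to camera coordinates). Camera axes: x right, y down, z forward; pixel columns grow to the right and rows downward; lengths in m; the calibration is good to about 2 mm. A picture is of the moment at which its call begins: read the wrist's pose just before it. camera_params takes no time and is no camera call; for the wrist camera it gives the pose at the moment of the call.
A pose or a line that the arm cannot do raises MotionError and nothing moves.
- sign_off(): hands the job in; it is judged then, once.
Trained networks look in the newest picture that a camera, given by its name, has taken for a name from the list of things; names that differ only in an ending like _2 or _b are one class to them, and where a whole thing is asked for, a point or a joint stands for the part that bears it (a point fixed in the world has none). Each returns a list of dicts, best first, with "confidence" (0 to 1); they miss things now and then, are a little off and sometimes report something else, mostly with a low value. They report only what shows in the picture. A call takes as long as a camera call.
- look_for(camera, name): "at" ([column, row] in pixels, amid what is visible of it).
- tip_of(camera, name): "at" ([column, row] in pixels: a listed point, or the origin of a listed thing).
Readings, each from a call of its own:
- read_time_s(): time.
- read_qpos(): joint angles.
- read_joint_vel(): joint speeds.
- read_effort(): joint torques, N m.
- read_eef_pos(): TCP position.
- read_tcp_rot(): TCP orientation.
- read_ft_force(): force on the tool from outside, world axes, zero at the start.
- read_ft_torque(): the same for the moment, N m.
- read_finger_gap(): finger opening in m.
- read_grasp_force(): force on a finger pad.
Only numpy, scipy, OpenCV 4.12 (cv2) and the standard library are available. Lean on these libraries where they do the work, as an engineer would, in place of code of your own. Each camera call takes 0.05 s, during which the arm holds its last target. There are 200 camera calls.

## Working session

There is one attempt and no reset: what is moved stays moved. The work goes in short steps, each a Python script; the robot and the scene stay as the last script left them, time stands still between calls to the robot, and variables do not carry over. Pictures are saved under pics/ and viewed, at most 10 in all, crops included, and the job is handed in when it is done.

```bash
mkdir -p pics
cat > h.py <<'E'
import numpy as np,cv2
from bench import *
P={}
def snap(c,f=None):
    P[c]=camera_params(c); im=read_camera(c)
    if f: cv2.imwrite('pics/'+f,im[:,:,::-1])
    return im
def proj(c,p):
    p=np.atleast_2d(p); T=P[c]['camera_from_world']; q=p@T[:3,:3].T+T[:3,3]; q=q@np.array(P[c]['K']).T
    return q[:,:2]/q[:,2:]
def onz(c,uv,z):
    T=np.array(P[c]['camera_from_world']);R=T[:3,:3];o=-R.T@T[:3,3]
    d=R.T@np.linalg.inv(P[c]['K'])@np.array([uv[0],uv[1],1.]); return o+d*(z-o[2])/d[2]
E
python3 - <<'E'
from h import *
import numpy as np
ims=[]
for c in ['side','top']:
    ims.append(snap(c,c+'0.png'))
    for n in ['handle_mid','handle','slide_post','nozzle_mouth','plunger_tip','stand','slide','gauge_head','cap_nut','spare_nozzle','injector']:
        r=tip_of(c,n)[:2]; print(c,n,[(np.round(q['at']),round(q['confidence'],2)) for q in r])
    T=P[c]['camera_from_world'];print(c,(-np.array(T)[:3,:3].T@np.array(T)[:3,3]).round(3))
print(read_time_s(),read_eef_pos(),read_tcp_rot(),read_finger_gap())
E
```

```text
side handle_mid [(array([244., 152.]), 0.86)]
side handle [(array([249., 168.]), 0.69), (array([168., 313.]), 0.34)]
side slide_post [(array([335., 213.]), 0.8)]
side nozzle_mouth [(array([320., 249.]), 0.61)]
side plunger_tip [(array([333., 211.]), 0.71), (array([317., 266.]), 0.59)]
side stand [(array([265., 285.]), 0.75)]
side slide [(array([319., 271.]), 0.97), (array([377., 323.]), 0.72)]
side gauge_head []
side cap_nut [(array([288., 239.]), 0.61)]
side spare_nozzle [(array([244., 307.]), 0.61)]
side injector [(array([316., 196.]), 0.57)]
side [0.332 0.562 0.723]
top handle_mid [(array([275., 175.]), 0.85)]
top handle [(array([274., 178.]), 0.62)]
top slide_post [(array([327., 248.]), 0.75)]
top nozzle_mouth [(array([279., 254.]), 0.9)]
top plunger_tip [(array([281., 253.]), 0.71)]
top stand [(array([260., 220.]), 0.6)]
top slide [(array([277., 252.]), 0.65)]
top gauge_head [(array([259., 214.]), 0.98)]
top cap_nut [(array([272., 179.]), 0.43), (array([308., 217.]), 0.38)]
top spare_nozzle []
top injector [(array([378., 223.]), 0.69)]
top [0.535 0.039 0.971]
1.2 [ 0.17640319 -0.62561157  0.25027226] [9.90572994e-01 1.36985921e-01 1.88086655e-05 1.83239725e-06] 0.08535448058215722
```

View pics/side0.png

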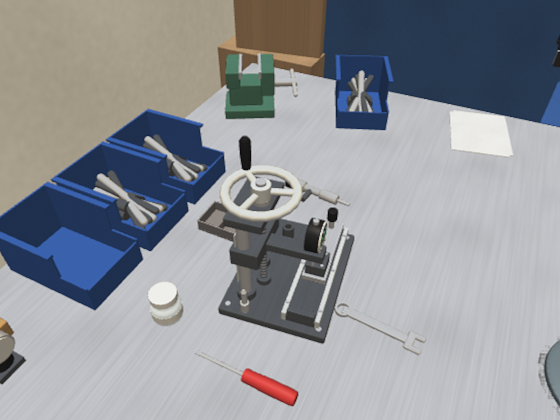

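View pics/top0.png

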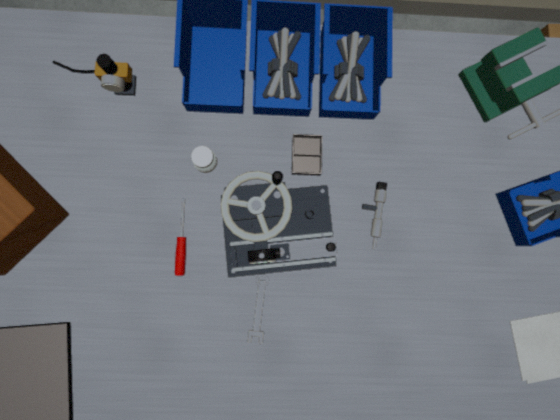

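The pictures show the stand with its -x side facing the robot. In the top view the hub is at about (257,206), the handle at (276,178), the post cap at (331,247), and the base corners at (228,276), (336,269) and (330,185). The side view has the hub at (261,184), the handle at (245,152) and the post at (333,214). Next I fit the stand pose, handle angle and slide position jointly.

```bash
cat > fit.py <<'E'
from h import *
from scipy.optimize import least_squares
for c in ['side','top']: P[c]=camera_params(c)
def W(s,p):
    c,n=np.cos(s[2]),np.sin(s[2]); return np.array([s[0]+c*p[0]-n*p[1],s[1]+n*p[0]+c*p[1],p[2]])
def pts(s):
    a,d=s[3],s[4]
    return dict(hub=W(s,(0,0,.267)),hm=W(s,(-.06*np.cos(a),.06*np.sin(a),.29)),post=W(s,(-.095,-.118-d,.082)),
     noz=W(s,(-.095,-d,.095)),c1=W(s,(-.145,.09,.02)),c2=W(s,(-.145,-.18,.02)),c3=W(s,(.06,-.18,.02)),c4=W(s,(.06,.09,.02)))
obs=[('top','hub',257,205),('top','hm',275.5,175.5),('top','post',331,247),('top','noz',279,254),('top','c2',336,269),('top','c3',330,185),('top','c1',228,276),
('side','hub',261,184),('side','hm',244.5,152),('side','post',333,213.5),('side','c4',222,313),('side','c1',319,336)]
def res(s):
    q=pts(s); return np.concatenate([proj(c,q[n])[0]-[u,v] for c,n,u,v in obs])
g=onz('top',(257,206),.267); print(g)
best=min((least_squares(res,[g[0],g[1],y,a,.04],loss='soft_l1',f_scale=2) for y in (-.1,.1) for a in (1.,2.5,4,5.5)),key=lambda r:r.cost)
if __name__=='__main__':
    s=best.x;print(s.round(4),best.cost)
    for o,r in zip(obs,best.fun.reshape(-1,2)):print(o,r.round(1))
    for k,v in pts(s).items():print(k,v.round(4))
E
python3 fit.py
```

```text
[0.60472524 0.05689698 0.267     ]
[0.606  0.0574 0.1197 3.8417 0.0416] 38.76205672527852
('top', 'hub', 257, 205) [-0.2  0.3]
('top', 'hm', 275.5, 175.5) [0.2 1.3]
('top', 'post', 331, 247) [-0.4  0.9]
('top', 'noz', 279, 254) [ 1.4 -1.2]
('top', 'c2', 336, 269) [ 0.6 -1.9]
('top', 'c3', 330, 185) [-1.7  0.5]
('top', 'c1', 228, 276) [-0.5  1.6]
('side', 'hub', 261, 184) [-0.1 -3.1]
('side', 'hm', 244.5, 152) [-1.6 -1.4]
('side', 'post', 333, 213.5) [0.1 1.4]
('side', 'c4', 222, 313) [-5.1 -6.2]
('side', 'c1', 319, 336) [4.8 2.8]
hub [0.606  0.0574 0.267 ]
hm [0.6562 0.0245 0.29  ]
post [ 0.5307 -0.1124  0.082 ]
noz [0.5166 0.0048 0.095 ]
c1 [0.4513 0.1294 0.02  ]
c2 [ 0.4835 -0.1387  0.02  ]
c3 [ 0.6871 -0.1142  0.02  ]
c4 [0.6548 0.1539 0.02  ]
```

```bash
cat >> h.py <<'E'
def Q(psi): return [np.cos(psi/2),np.sin(psi/2),0,0]
E
python3 - <<'E'
from fit import *
s=best.x; d=s[4]; psi=s[2]+np.pi/2
w=lambda y,z:W(s,(-.095,y,z))
y0=-.118-d-.022
move_gripper(0.0)
move_ptp(w(y0-.03,.2),Q(psi)); movel(w(y0-.03,.081),speed=.15)
f0=np.array(read_ft_force()); u=W(s,(0,1,0))-W(s,(0,0,0))
print(read_time_s(),f0.round(2),read_finger_gap(),read_qpos())
movel(w(y0-.008,.081),speed=.1)
y=y0-.008; log=[]
first=None
while y< -.118-.022+.012:
    far=first is not None and y< -.118-.022-.010
    y+=.005 if far else .002
    movel(w(y,.081),speed=.04)
    f=(np.array(read_ft_force())-f0)@u; log.append((round(y*1e3,1),round(f,1)))
    if first is None and f<-.7: first=y; print('contact',(y-y0)*1e3)
    if f<-9: break
print(log,read_time_s())
movel(w(y-.03,.081),speed=.1); movel(w(y-.03,.2),speed=.2)
for c in ['top','side']:
    snap(c,c+'1.png')
    for n in ['slide_post','nozzle_mouth']:
        print(c,n,[(np.round(q['at'],1),round(q['confidence'],2)) for q in tip_of(c,n)[:2]])
s2=s.copy(); s2[4]=0
for c in ['top','side']: print(c,proj(c,pts(s2)['post']),proj(c,pts(s2)['noz']))
print(read_time_s())
E
```

```text
[0.60472524 0.05689698 0.267     ]
5.0167 [-0.38 -0.4  -0.01] 8.65822020534983e-05 [ 0.62125407  0.47749783 -0.47534785  1.9138913   0.2929162   0.81631532
  0.1087422 ]
contact 4.0000000000000036
[(np.float64(-187.6), np.float64(0.0)), (np.float64(-185.6), np.float64(-0.4)), (np.float64(-183.6), np.float64(0.3)), (np.float64(-181.6), np.float64(0.8)), (np.float64(-179.6), np.float64(0.6)), (np.float64(-177.6), np.float64(-0.8)), (np.float64(-172.6), np.float64(0.0)), (np.float64(-167.6), np.float64(0.7)), (np.float64(-162.6), np.float64(1.1)), (np.float64(-157.6), np.float64(0.7)), (np.float64(-152.6), np.float64(-0.1)), (np.float64(-147.6), np.float64(-0.1)), (np.float64(-145.6), np.float64(-0.0)), (np.float64(-143.6), np.float64(-0.8)), (np.float64(-141.6), np.float64(-0.7)), (np.float64(-139.6), np.float64(-0.5)), (np.float64(-137.6), np.float64(-5.5)), (np.float64(-135.6), np.float64(-7.3)), (np.float64(-133.6), np.float64(-11.0))] 10.2833
top slide_post [(array([310.1, 249.6]), 0.81)]
top nozzle_mouth [(array([262. , 252.9]), 0.91)]
side slide_post [(array([327.6, 226.5]), 0.78)]
side nozzle_mouth [(array([313.4, 266.3]), 0.97)]
top [[312.91933564 249.5647136 ]] [[262.13841324 254.45601705]]
side [[328.14716443 228.18578659]] [[312.45675753 266.28919253]]
11.775
```

```bash
cat > wheel.py <<'E'
from fit import *
s=best.x; hub=pts(s)['hub'][:2]; phi0=np.pi-s[3]+s[2]; Z=.293
def pose(phi,k=0,back=0.,z=Z,off=.021):
    """finger pose pushing with the handle at world angle phi; k adds k*pi of tool yaw"""
    r=np.array([np.cos(phi),np.sin(phi)]); t=np.array([r[1],-r[0]])
    return np.r_[hub+.06*r-(off+back)*t,z],Q(phi-np.pi/2+k*np.pi)
E
python3 - <<'E'
from wheel import *
print(phi0)
for k in (1,2):
  for d in np.arange(0,6.3,.785):
    q=inverse_kinematics(*pose(phi0-d,k)); print(k,round(d,2),None if q is None else np.round(q,2))
E
```

```text
[0.60472524 0.05689698 0.267     ]
-0.5804291572962972
1 0.0 [ 0.24  0.44 -0.5   1.48  0.21  1.28 -0.86]
1 0.78 [ 0.23  0.36 -0.38  1.56  0.14  1.25 -1.54]
1 1.57 [ 0.2   0.26 -0.3   1.68  0.08  1.21 -2.28]
1 2.36 [-1.21  0.46  1.4   1.83 -0.48  1.27 -2.61]
1 3.14 [ 0.67  0.31 -1.03  1.76  0.28  1.24  2.13]
1 3.92 [ 0.48  0.36 -0.91  1.68  0.29  1.25  1.28]
1 4.71 [ 0.34  0.43 -0.78  1.56  0.31  1.28  0.51]
1 5.5 [ 0.27  0.46 -0.64  1.48  0.28  1.29 -0.19]
1 6.28 [ 0.24  0.44 -0.5   1.48  0.21  1.28 -0.85]
2 0.0 [ 0.55  0.58 -0.98  1.46  0.48  1.36  2.11]
2 0.78 [ 0.57  0.46 -0.85  1.54  0.35  1.3   1.45]
2 1.57 [ 0.55  0.32 -0.74  1.67  0.23  1.24  0.75]
2 2.36 [ 0.46  0.22 -0.65  1.76  0.14  1.21 -0.03]
2 3.14 [ 0.3   0.2  -0.58  1.77  0.12  1.2  -0.88]
2 3.92 [ 0.15  0.26 -0.48  1.69  0.13  1.22 -1.73]
2 4.71 [ 0.01  0.34 -0.34  1.58  0.12  1.24 -2.49]
2 5.5 [ 0.6   0.71 -1.25  1.46  0.67  1.45  2.7 ]
2 6.28 [ 0.55  0.58 -0.99  1.46  0.48  1.36  2.11]
```

View pics/top1.png

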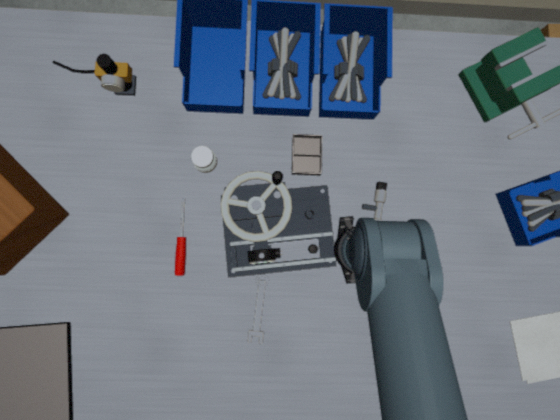

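```bash
cat >> wheel.py <<'E'
def approach(d,k):
    p,q=pose(phi0-d,k,.035,.40); move_ptp(p,q); movel(pose(phi0-d,k,.035)[0],speed=.15); movel(pose(phi0-d,k,.004)[0],speed=.08)
def stroke(d0,d1,k,step=.15,speed=.05):
    fm=[]
    for d in np.linspace(d0,d1,int(np.ceil((d1-d0)/step))+1)[1:]:
        p,q=pose(phi0-d,k); movel(p,q,speed=speed); fm.append(np.linalg.norm(np.array(read_ft_force())[:2]))
    print('F',np.round(fm,1),'t',read_time_s())
def retreat(d,k):
    movel(pose(phi0-d,k,.035)[0],speed=.1); movel(pose(phi0-d,k,.035,.40)[0],speed=.25)
def see(name):
    for c in ['top','side']:
        snap(c,f'{c}{name}.png'); print(c,[(np.round(q['at'],1),round(q['confidence'],2)) for q in tip_of(c,'handle_mid')[:2]])
E
python3 - <<'E'
from wheel import *
p=np.array(read_eef_pos()); movel([p[0],p[1],.40],speed=.25)
approach(0,2); print(read_time_s())
stroke(0,.6,2); 
stroke(.6,np.pi,2); retreat(np.pi,2); see('2'); print(read_time_s())
s2=s.copy(); s2[3]+=np.pi
for c in P: print(c,proj(c,pts(s2)['hm']))
E
```

```text
[0.60472524 0.05689698 0.267     ]
15.8083
F [2.4 2.5 2.4 2.5] t 17.25
F [1.5 1.7 2.3 2.7 2.6 2.4 2.1 3.3 2.8 1.9 1.2 1.9 2.7 1.4 2.9 1.7 2.3] t 23.0583
top [(array([180.3, 231.7]), 0.54)]
side [(array([280.5, 189.5]), 0.64), (array([376.3, 325.8]), 0.38)]
24.3333
side [[280.3202035  190.31209889]]
top [[236.88413822 231.60456712]]
```

The side view has the handle at (280.5,189.5), against (280.3,190.3) predicted for half a turn. I'll run the second half and stop slightly short.

Run:
```python
from wheel import *
approach(np.pi,1); print(read_time_s())
e=2*np.pi-.06
stroke(np.pi,e,1); retreat(e,1)
p,q=pose(phi0-e,1,.035,.40); movel(p+[-.05,-.2,0],speed=.3)
see('3'); 
for c in P:
  a=cv2.imread(f'pics/{c}0.png');b=cv2.imread(f'pics/{c}3.png'); 
  x,y=(245,155) if c=='side' else (276,178)
  t=a[y-14:y+14,x-10:x+10]; 
  t=cv2.resize(t,None,fx=4,fy=4,interpolation=3); w=cv2.resize(b[y-30:y+30,x-30:x+30],None,fx=4,fy=4,interpolation=3)
  m=cv2.matchTemplate(w,t,cv2.TM_CCOEFF_NORMED);_,v,_,l=cv2.minMaxLoc(m); print(c,v,l[0]/4-20,l[1]/4-16)
  for da in (-.1,0):
    s2=s.copy(); s2[3]+=da; print(da,proj(c,pts(s2)['hm']))
print(read_time_s())
a=np.hstack([cv2.resize(cv2.imread(f'pics/{n}.png')[130:250,210:350],None,fx=2.8,fy=2.8,interpolation=3) for n in('top0','top3')]);
b=np.hstack([cv2.resize(cv2.imread(f'pics/{n}.png')[130:230,200:340],None,fx=2.5,fy=2.5,interpolation=3) for n in('side0','side3')])
b=cv2.resize(b,(a.shape[1],250)); cv2.imwrite('pics/cmp.png',np.vstack([a,b]))
```

```text
[0.60472524 0.05689698 0.267     ]
28.275
F [3.4 1.8 2.1 1.3 1.4 1.1 1.9 2.5 2.2 2.1 2.1 2.8 1.7 1.9 1.9 3.5 1.9 1.8
 2.2 2.3 3.1] t 35.3583
top [(array([272.6, 173.1]), 0.74), (array([272.5, 177.6]), 0.55)]
side [(array([244. , 150.6]), 0.68)]
side 0.9787934422492981 -3.0 1.0
-0.1 [[239.77851715 151.79340987]]
0 [[242.90897773 150.6349513 ]]
top 0.9413287043571472 -2.0 -2.0
-0.1 [[272.91732325 175.07406422]]
0 [[275.74394191 176.84491712]]
37.4667
```

View pics/cmp.png

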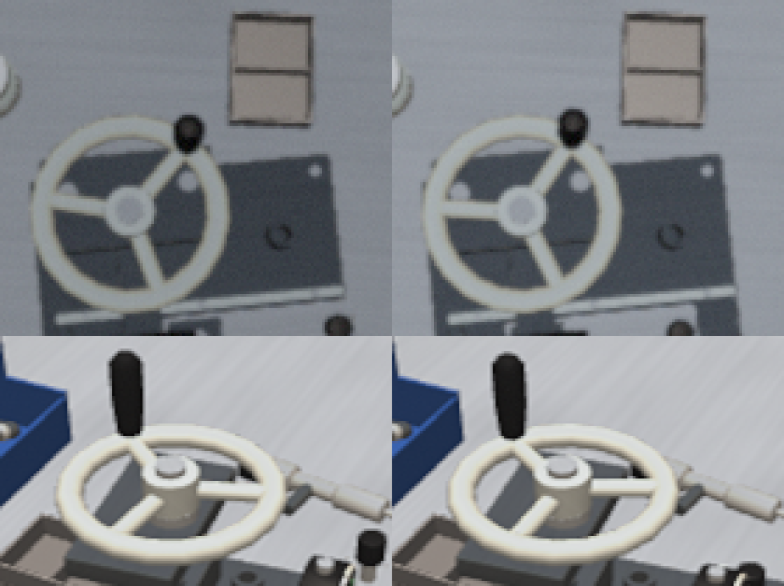

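The comparison crops show the handle about 0.095 rad short of its start: the shift is (-3,+1) px in the side view and (-2,-2) px in the top view. The commanded stop was 0.06 rad short, so the lag is about 0.033 rad. I'll push on to 2π+0.033.

```bash
cat > fin.py <<'E'
from wheel import *
import sys
e0=2*np.pi-.1; e=2*np.pi+float(sys.argv[1]); n=sys.argv[2]
approach(e0,1); stroke(e0,e,1,step=.04,speed=.02); retreat(e,1)
p,q=pose(phi0-e,1,.035,.40); movel(p+[-.05,-.2,0],speed=.3)
see(n)
for c in P:
  a=cv2.imread(f'pics/{c}0.png');b=cv2.imread(f'pics/{c}{n}.png'); 
  x,y=(245,155) if c=='side' else (276,178)
  t=cv2.resize(a[y-14:y+14,x-10:x+10],None,fx=8,fy=8,interpolation=2); w=cv2.resize(b[y-30:y+30,x-30:x+30],None,fx=8,fy=8,interpolation=2)
  m=cv2.matchTemplate(w,t,cv2.TM_CCOEFF_NORMED);_,v,_,l=cv2.minMaxLoc(m); print(c,v,l[0]/8-20,l[1]/8-16)
print(read_time_s())
E
python3 fin.py .033 4
```

```text
[0.60472524 0.05689698 0.267     ]
F [0.8 1.1 3.6 3.9] t 40.9417
top [(array([274.5, 174.3]), 0.83)]
side [(array([245.3, 152.7]), 0.62)]
side 0.9958605170249939 -0.875 0.0
top 0.9922035932540894 -0.5 -0.375
43.05
```

```bash
python3 fin.py .053 5; python3 -c "
import cv2
cv2.imwrite('pics/end.png',cv2.resize(cv2.imread('pics/side5.png')[120:350,200:420],None,fx=2.5,fy=2.5))"
```

```text
[0.60472524 0.05689698 0.267     ]
F [0.4 0.1 1.2 3.1] t 46.6083
top []
side [(array([245.1, 149.4]), 0.96)]
side 0.9919684529304504 -0.625 0.0
top 0.9942589402198792 -0.375 -0.375
48.7167
```

View pics/end.png

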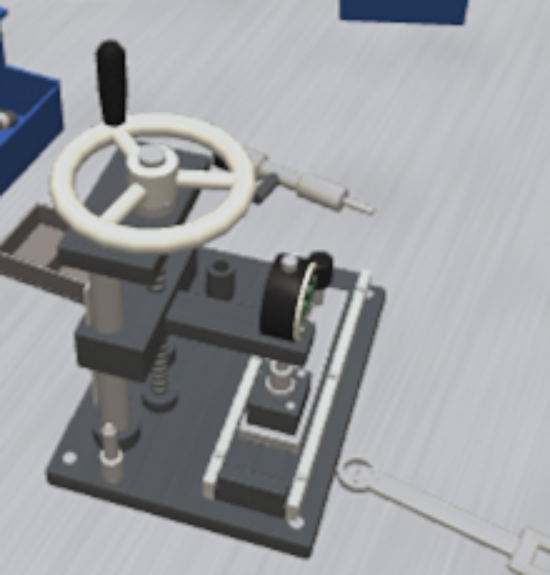

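The view shows the slide home, the plunger in the nozzle, the handle at its starting pixel within about 1° and the other things where they were.

```bash
python3 -c "
from bench import *
print(sign_off(),read_time_s())"
```

```text
the job is handed in; nothing more can be done
the job is handed in; nothing more can be done
```

The slide is fully home and the handwheel went one clockwise turn, stopping within about 1° of its start with the plunger in the nozzle; I handed the job in at about 49 s.

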